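# Eject a bushing with a mallet and present it to the inspection camera

### The arm

A 6-joint arm with a two-finger parallel gripper is mounted at the origin on a cart in front of the work surface, level with it; the furniture and walls round the work are solid. World frame = base frame: x ahead of the robot, y to its left, z up, the work surface at z = 0. Lengths are in m, angles in rad, forces in N, time in s.
With the tool pointing down it reaches from about 0.35 to 0.975 m from the base axis. Payload 7.1 kg.
Tool frame: the origin (TCP) lies on the centre line of the jaws, within the pads' length; the fingertips stand 25 mm ahead of it and the grasp point (between the pads) lies 6 mm ahead of it; z points along the fingers, y is the line along which they close (so a half turn about z gives the same grasp; the last joint's range is limited). The gripper opens to 88 mm and grips with 3 to 60 N. Pads are 20 mm wide; open, the fingers measure 115 mm over their backs; the gripper's body (75 mm by 178 mm) begins 61 mm behind the grasp point.
Start: joints at [1.136, 0.423, 1.63, -0, 1.089, -0.019], TCP at [0.252, 0.572, 0.248] pointing down, gripper open.
Joint ranges: [-3, 3], [-0.9, 2.11], [0.09, 2.58], [-1.31, 4.45], [0.11, 2.69], [-2.54, 2.54]. Speed limits (rad/s): [2.39, 2.39, 3.01, 3.14, 3.14, 3.14].

### API

Orientations are given as a rotation vector (axis times angle).
In Python, from plant import read_state, grab_frame, camera_model, sign_off gives the robot as it stands.
- The arm moves only by the tool play_rows, never from a script. Its argument "increments" is one flat list of numbers, 7 for each row, row after row: the shift along the world's x, y, z in mm, then the turn, a rotation vector about the world's x, y, z in degrees, then the opening, from 0 (shut) to 1 (fully open). A call has 1 to 10 rows; each row shifts and turns the commanded pose from where the row before left it; what a row does not reach is not made up. A row lasts 1/10 s, in which the tool goes at most 50 mm and 8.59 degrees, less where a joint would pass 70% of its speed; a pose out of reach is approached as far as the arm can. A call is refused whole if a number of a shift passes 50 or a number of a turn 8.59, either way. A call with a gripper value outside its range is refused whole. The fingers move at their own pace and stop on an object; the grip force is fixed at half the most. Time passes only in rows, so rows that do not move let the fingers close. It gives the time, the measured TCP pose, the force, the opening and the grip force at its end, in the units of the state.
- read_state(): the state, without advancing time (a new reading comes with each control period).
- grab_frame(name): name is "side" or "top"; returns (picture, depth): 400x640x3 uint8, blue, green, red; 400x640 float32, m along the optical axis (not along the pixel's ray), 0 where there is no reading.
- camera_model(name): a dict with "mtx" (3x3 intrinsics, pixels), "world_to_cam" (4x4, takes a point from world to camera coordinates). Camera axes: x right, y down, z forward; pixel columns grow to the right and rows downward; lengths in m; the calibration is good to about 2 mm. A picture is of the moment at which its call begins. camera_model takes no time and is no camera call.
- sign_off(): hands the job in; it is judged then, once.
The state is a dict: "clock": time; "joint_pos": joint angles; "qvel": joint speeds; "effort": joint torques, N m; "tcp_pos": TCP position; "eef_rot": TCP orientation; "contact_force": force on the tool from outside, world axes, zero at the start; "torque": the same for the moment, N m; "grip_width": finger opening in m; "gripper_force": force on a finger pad.
Only numpy, scipy, OpenCV 4.12 (cv2) and the standard library are available. Lean on these libraries where they do the work, as an engineer would, in place of code of your own. Each camera call takes 0.05 s, during which the arm holds its last target. There are 200 camera calls.

### The job

Take the short mallet and use it, not the gripper, to drive the red-headed release pin of the blue fixture fully down, which pushes the brass bushing up out of its nest, then set the mallet back down on the bench and let go of it. Pick the bushing out of the fixture and present it to the little inspection camera: foot end pointing squarely at the lens, on the camera's line of sight, the foot 120 mm in front of the lens. Finish holding it there still in the gripper, and do not disturb the red folding rule, the round tin, the marker or the camera.

Things in the scene. Friction and masses are not known exactly. Their poses are not given: they have to be found in the camera images.
- fixture: Blue block fixed to the bench, 86 (x) x 176 (y) x 72 mm high, turned by up to 0.35 rad. Origin: centre of its underside; z up. Release pin at its own (0, +43) mm; the bushing's nest, an upright 31 mm bore, at (0, -43) mm. A hidden rocker joins them: the ejector under the bushing rises as far as the pin goes down.
- pin_top (a point): Centre of the flat top of the release pin's red head (head 27 mm wide, 8 mm thick, on a 16 mm shaft). 106 mm above the bench at the start, 82 mm when fully down.
- release_pin: The release pin, sliding straight down in the fixture by 24 mm to a firm stop. Origin: centre of the top of its red head (same point as pin_top). Friction holds it: it takes about 6 to 10 N to push down, has no return spring and stays where it is left, also under the weight of the mallet.
- bushing: Loose plain brass cylinder, 28 mm across, 60 mm long, 0.1 to 0.2 kg, upright in the nest (1.5 mm play all round), a dark groove near its foot, the lower end. Origin: centre of the foot face; z along its axis, foot to top. At first its top is flush with the fixture (72 mm up) and cannot be gripped; with the pin fully down it stands 24 mm proud, to be gripped there and drawn straight up.
- bushing_foot (a point): Centre of the bushing's foot end face (same point as its origin).
- bushing_top (a point): Centre of the bushing's top end face, 60 mm from the foot.
- mallet: Short mallet, 0.4 kg, standing by itself on the black rubber face of its upright round head (50 mm across, 90 mm high, upper face red). Origin: centre of the lower, black face; z up. The straight wooden handle runs level along its own +x to 194 mm from the head's axis, 18 mm wide and 26 mm high, its middle 60 mm above the black face.
- mallet_grip (a point): Point in the middle of the handle's section, 75 mm from the head's axis; a good place to grip from above across the handle.
- mallet_mid (a point): Point on the axis of the mallet's head at the height of the handle, 60 mm above the black face and 30 mm below the red one.
- camera_stand: Stand of the inspection camera, fixed to the bench: a dark foot plate 80 x 80 x 10 mm with two aluminium cheeks to 74 mm high. Origin: centre of the underside.
- camera_head: The white and black camera in the stand, about 50 mm wide, its top about 110 mm above the bench. Origin: on its tilting hinge, 60 mm above the bench. Its z axis is the line of sight, pointing out of the lens, upward and leaning 0.4 to 0.75 rad from vertical towards the robot's side. It keeps its tilt by friction.
- camera_lens (a point): Centre of the front of the lens, 46 mm from camera_head's origin along its z.
- focus_point (a point): Where the centre of the bushing's foot belongs: on the line of sight, 120 mm in front of the lens (166 mm from camera_head's origin along its z); about 0.2 m above the bench.
- folding_rule: Bystander: red folded rule, 18 x 196 x 14 mm, long along its y, lying on the bench along the front edge, this side of the fixture. Origin: centre of the underside.
- tin: Bystander: red round tin, 69 mm in diameter, 35 mm high, beyond the fixture. Origin: centre of the underside.
- black_marker: Bystander: black marker pen, 18 mm thick, 135 mm long along its y, lying on the bench right of the fixture. Origin: centre of the underside.

How it is judged:
On the way, in this order (a step that is already met when the one before it is completed fails the run):
1. the mallet meets the release pin (contact force between mallet and release_pin above 1 N).
2. the pin is fully down and the bushing raised (height (world z) of pin_top below 0.085 m and height (world z) of bushing_foot above 0.03 m), for 0.1 s.
3. the mallet is set down on the bench and let go (height (world z) of mallet_mid between 0 and 0.08 m and contact force between mallet and the fingers below 0.1 N and linear speed of mallet below 0.03 m/s), for 0.2 s.
4. the bushing is lifted out of the fixture (height (world z) of bushing_foot above 0.085 m and contact force between bushing and the fingers above 1 N), for 0.1 s.
At the end, for the whole second after the job is handed in: Bushing held still in the gripper, foot centre within 20 mm of the focus point (120 mm before the lens), axis within 10 degrees of the line of sight, foot towards the lens; pin still down to within 4 mm; mallet at rest on the bench, let go (distance between bushing_foot and focus_point below 0.02 m and angle between the z axis of bushing and the z axis of camera_head, either way round below 0.17 rad and z of bushing_top in the frame of camera_head above 0.19 m and contact force between bushing and the fingers above 1 N and linear speed of each of bushing, mallet below 0.02 m/s and angular speed of bushing below 0.15 rad/s and height (world z) of pin_top below 0.086 m and height (world z) of mallet_mid between 0 and 0.08 m and contact force between mallet and the arm below 0.1 N and contact force between mallet and the fingers below 0.1 N); the arm keeps its last pose, push and grip.
It fails at once if the robot itself presses the release pin (contact force between any of the fingers, the arm and release_pin above 1.5 N).
It fails at once if the red folding rule is disturbed (distance of folding_rule from where it was at the start of the episode above 0.03 m).
It fails at once if the tin is disturbed (distance of tin from where it was at the start of the episode above 0.03 m).
It fails at once if the marker is disturbed (distance of black_marker from where it was at the start of the episode above 0.03 m).
It fails at once if the camera's aim is moved (distance of focus_point from where it was at the start of the episode above 0.012 m).
It also fails if it takes over 61 s, if anything falls off the work surface, if the arm or the gripper's body presses on something with over 40 N, if the wrist force passes 120 N, or if a joint passes its speed limit or range.

## Working session

There is one attempt and no reset: what is moved stays moved. The work goes in short steps, Python scripts to look and compute and a tool call to move; the robot and the scene stay as the last step left them, time stands still between calls to the robot, and variables do not carry over. Pictures are saved under pics/ and viewed, at most 10 in all, crops included, and the job is handed in when it is done.

Besides the shell and the picture viewer there is one more tool, called as name(argument=value, ...), one argument or row to a line, values as JSON. play_rows: Moves the arm, as the interface text tells. Its arguments: {"type":"object","properties":{"increments":{"type":"array","items":{"type":"number"}}},"required":["increments"]}

```bash
ls; mkdir -p pics; python3 - <<'E'
from plant import *
import cv2,numpy as np
s=read_state();print(s)
for n in("side","top"):
    p,d=grab_frame(n);cv2.imwrite(f"pics/{n}0.png",p);np.save(f"pics/{n}0.npy",d);print(camera_model(n))
E
```

```text
pics
{'clock': 0.0, 'joint_pos': array([ 1.13599086e+00,  4.23841535e-01,  1.63067937e+00, -3.72533289e-05,
        1.08861551e+00, -1.90177946e-02]), 'qvel': array([-0.00050814, -0.00012496,  0.00089727,  0.0009229 ,  0.00068008,
        0.0004113 ]), 'effort': array([ 9.89808577e-04, -5.44620109e+01, -2.73664999e+01,  6.43955567e-02,
        2.27625424e-02, -1.48705712e-04]), 'tcp_pos': array([0.25222044, 0.57127976, 0.24690542]), 'eef_rot': array([-6.48331473e-01, -3.07364360e+00,  2.37420236e-03]), 'contact_force': array([-0.51517225, -0.28044922,  0.06241831]), 'torque': array([ 0.04143391,  0.0751543 , -0.05579494]), 'gripper_force': 0.0, 'grip_width': 0.08784061820687303}
{'mtx': array([[367.42815289,   0.        , 317.44517012],
       [  0.        , 367.42815289, 201.73836064],
       [  0.        ,   0.        ,   1.        ]]), 'world_to_cam': array([[ 0.02100305,  0.99950432, -0.02345183, -0.08206725],
       [ 0.4702844 , -0.03057673, -0.88198506, -0.12837341],
       [-0.88226496,  0.00749535, -0.47069349,  1.53077455],
       [ 0.        ,  0.        ,  0.        ,  1.        ]])}
{'mtx': array([[451.22782425,   0.        , 319.89290925],
       [  0.        , 451.22782425, 203.14572951],
       [  0.        ,   0.        ,   1.        ]]), 'world_to_cam': array([[-0.02117631, -0.99956699,  0.02043045,  0.09015489],
       [-0.99809903,  0.01995337, -0.05831107,  0.56578124],
       [ 0.05787816, -0.02162642, -0.99808938,  1.18664559],
       [ 0.        ,  0.        ,  0.        ,  1.        ]])}
```

View pics/top0.png

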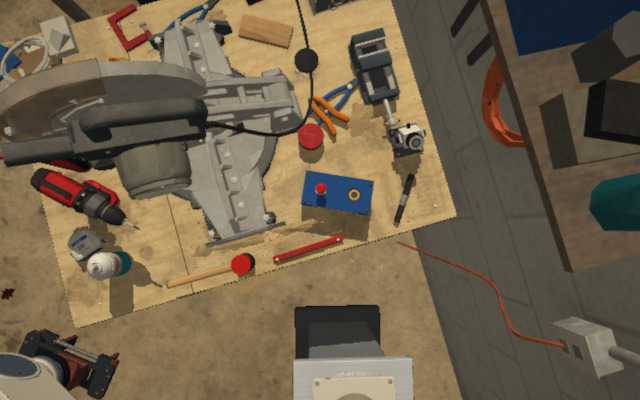

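View pics/side0.png

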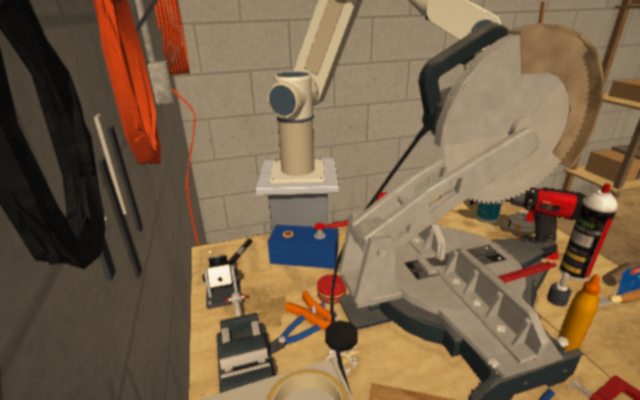

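The top view shows the pin head at (321,188), bushing at (354,195), mallet head at (242,264) with the handle running left to (168,284), and the inspection camera at (408,138). It also shows the tin at (311,136), rule at (308,250) and marker at (405,198). In the side view the camera is at (220,280) and the fixture at (303,247).

```bash
cat > h.py <<'E'
from plant import *
import cv2,numpy as np
def cloud(n,p=None,d=None):
    if p is None: p,d=grab_frame(n)
    m=camera_model(n);K=m["mtx"];T=np.linalg.inv(m["world_to_cam"])
    v,u=np.mgrid[:400,:640]
    P=np.stack([(u-K[0,2])/K[0,0]*d,(v-K[1,2])/K[1,1]*d,d],-1)
    W=P@T[:3,:3].T+T[:3,3]; W[d==0]=np.nan
    return p,W
def proj(n,X):
    m=camera_model(n);c=m["world_to_cam"]@np.append(X,1);q=m["mtx"]@c[:3];return q[:2]/q[2]
E
python3 - <<'E'
from h import *
p,W=cloud("top",cv2.imread("pics/top0.png"),np.load("pics/top0.npy"))
hsv=cv2.cvtColor(p,cv2.COLOR_BGR2HSV)
def reg(nm,m,u0,u1,v0,v1,z0,z1):
    k=np.zeros((400,640),bool);k[v0:v1,u0:u1]=1
    k&=m&(W[...,2]>z0)&(W[...,2]<z1)
    X=W[k]
    if len(X)<4: print(nm,len(X));return
    r=cv2.minAreaRect((X[:,:2]*1000).astype(np.float32))
    print(nm,len(X),'mean',X.mean(0).round(4),'zmed',np.median(X[:,2]).round(4),'rect',[np.round(a,1) for a in r])
    return X
H,S,V=cv2.split(hsv);red=((H<8)|(H>172))&(S>150)&(V>60);blue=(H>95)&(H<125)&(S>100);al=H>=0
reg('fixtop',blue,295,380,165,220,.06,.08)
reg('fixall',al,295,380,165,220,.06,.08)
reg('pin',red,310,332,178,200,.085,.12)
reg('bush',(H>12)&(H<35)&(S>80),344,364,185,205,.05,.09)
reg('mhead',red,225,260,250,280,.07,.11)
reg('handle',al,160,232,255,295,.05,.085)
reg('rule',red,270,348,230,268,.005,.03)
reg('tin',red,295,326,120,152,.02,.05)
reg('marker',al,392,418,172,225,.008,.03)
reg('camtop',al,380,430,115,160,.08,.13)
reg('cam',al,380,430,115,160,.012,.13)
reg('plate',al,380,430,110,170,.005,.015)
reg('bench',al,380,400,210,225,-.02,.02)
def big(n,u0,u1,v0,v1,f,img): return cv2.resize(img[v0:v1,u0:u1],None,fx=f,fy=f,interpolation=cv2.INTER_CUBIC)
a=big('t',375,435,110,170,6,p)
s=cv2.imread("pics/side0.png");b=big('s',190,250,245,305,6,s)
cv2.imwrite("pics/c.png",np.hstack([a,b]))
E
```

```text
fixtop 1974 mean [0.5911 0.0353 0.0722] zmed 0.0722 rect [array([591.5,  35.3]), array([173.3,  86.4]), np.float64(79.8)]
fixall 2235 mean [0.5909 0.035  0.0722] zmed 0.0723 rect [array([591.6,  36.1]), array([176. ,  86.4]), np.float64(79.8)]
pin 78 mean [0.6    0.0777 0.1058] zmed 0.1056 rect [array([599.9,  78.1]), array([23.1, 22.9]), np.float64(42.1)]
bush 80 mean [ 0.5851 -0.0072  0.071 ] zmed 0.0714 rect [array([584.5,  -7.9]), array([27.5, 28.3]), np.float64(43.6)]
mhead 316 mean [0.4155 0.2793 0.0901] zmed 0.0902 rect [array([415.4, 279.8]), array([46.9, 47.4]), np.float64(0.9)]
handle 490 mean [0.3874 0.3883 0.0721] zmed 0.0723 rect [array([387. , 388.7]), array([ 18.3, 167.4]), np.float64(14.2)]
rule 430 mean [0.449  0.1128 0.013 ] zmed 0.0131 rect [array([448.7, 113.5]), array([ 17.6, 192.3]), np.float64(16.7)]
tin 527 mean [0.7449 0.1008 0.0353] zmed 0.0354 rect [array([745.8, 101.3]), array([63.6, 68.3]), np.float64(88.8)]
marker 313 mean [ 0.5789 -0.1457  0.0159] zmed 0.0162 rect [array([ 574.7, -155.8]), array([ 37.8, 134.2]), np.float64(70.9)]
camtop 336 mean [ 0.7208 -0.1572  0.0954] zmed 0.0954 rect [array([ 720.5, -160.4]), array([52.6, 48.6]), np.float64(19.1)]
cam 777 mean [ 0.7337 -0.1462  0.0692] zmed 0.075 rect [array([ 748.8, -147.7]), array([123.6,  82.6]), np.float64(23.5)]
plate 365 mean [ 0.7218 -0.1438  0.0098] zmed 0.0101 rect [array([ 733.7, -150.9]), array([123.2, 151.9]), np.float64(81.2)]
bench 295 mean [ 0.527  -0.1082  0.0033] zmed 0.0011 rect [array([ 527.3, -109. ]), array([52.2, 38.1]), np.float64(88.8)]
```

View pics/c.png

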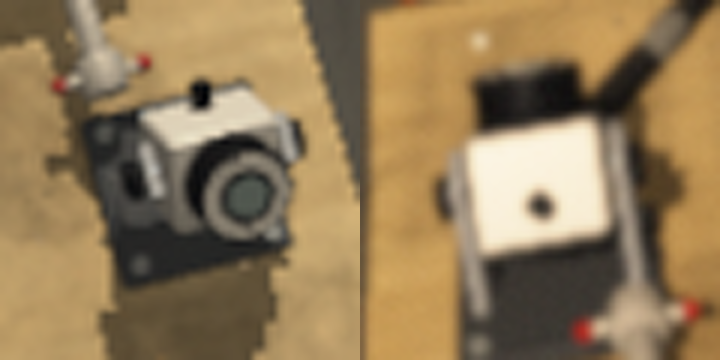

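The crop shows the lens disc at about (247,197), i.e. top pixel (416,143). The foot plate is centred at about (406,140), and the body's flat white face points away from the robot. I'll fit planes to the white face and the lens face.

```bash
python3 - <<'E'
from h import *
def plane(X):
    for _ in range(6):
        c=X.mean(0);n=np.linalg.svd(X-c)[2][2];r=(X-c)@n;k=abs(r)<max(2*r.std(),.001);X=X[k]
    n*=np.sign(n[2]);return c,n,len(X),r.std()
def show(nm,X):
    c,n,k,s=plane(X);print(nm,c.round(4),'n',n.round(3),k,s.round(5),'tilt',np.arccos(n[2]).round(3),'az',np.arctan2(n[1],n[0]).round(3))
for n in("top","side"):
    p,W=cloud(n,cv2.imread(f"pics/{n}0.png"),np.load(f"pics/{n}0.npy"))
    hsv=cv2.cvtColor(p,cv2.COLOR_BGR2HSV)
    k=np.zeros((400,640),bool)
    if n=="top":k[123:137,398:422]=1
    else:k[266:288,269-1-269+206:206+87]=0;k[266:287,269-59:269-33]=0;k[264:289,206:294-60]=1
    w=k&(hsv[...,1]<60)&(hsv[...,2]>170)&(W[...,2]>.03)
    show(n+' white',W[w])
    if n=="top":
        yy,xx=np.mgrid[:400,:640]
        for R in(3,5,6.5):
            m=np.hypot(xx-416.2,yy-142.8)<R; show('lens R%g'%R,W[m&(W[...,2]>.06)])
        print((W[137:150,410:423,2]*1000).round())
        # plate
        m=np.zeros((400,640),bool);m[118:162,384:428]=1
        m&=(W[...,2]>.006)&(W[...,2]<.0135)&(hsv[...,2]<110);X=W[m]
        print('plate',len(X),[np.round(a,1) for a in cv2.minAreaRect((X[:,:2]*1000).astype(np.float32))])
        print(X[:,:2].min(0),X[:,:2].max(0))
    else:
        m=np.zeros((400,640),bool);m[250:305,185:235]=1
        X=W[m&(W[...,2]>.08)&(W[...,2]<.13)&(hsv[...,2]<80)];print('lens barrel side',X.min(0),X.max(0),X.mean(0))
        m&=(W[...,2]>.006)&(W[...,2]<.0135)&(hsv[...,2]<110);X=W[m]
        print('plate',len(X),[np.round(a,1) for a in cv2.minAreaRect((X[:,:2]*1000).astype(np.float32))])
print('plate ctr',[cloud("top",cv2.imread("pics/top0.png"),np.load("pics/top0.npy"))[1][v,u].round(3) for u,v in((391,133),(396,155),(421,150))])
# ray of plate centre pixel at z=.01
m=camera_model("top");T=np.linalg.inv(m["world_to_cam"])
def ray(u,v,z):
    d=T[:3,:3]@np.linalg.solve(m["mtx"],[u,v,1]);return T[:3,3]+d*(z-T[2,3])/d[2]
print('plate c',ray(406.2,140.3,.01), [ray(375+a/6,110+b/6,.01).round(3) for a,b in((85,120),(125,287),(290,245))])
E
```

```text
top white [ 0.7485 -0.1541  0.0767] n [0.822 0.193 0.536] 95 0.00062 tilt 1.005 az 0.231
lens R3 [ 0.7098 -0.1649  0.0991] n [-0.606 -0.217  0.765] 28 0.00204 tilt 0.7 az -2.798
lens R5 [ 0.7098 -0.1652  0.0991] n [-0.556 -0.158  0.816] 69 0.00146 tilt 0.617 az -2.865
lens R6.5 [ 0.7098 -0.1643  0.0987] n [-0.526 -0.106  0.844] 112 0.00148 tilt 0.566 az -2.942
[[107. 105. 106. 106. 108. 108. 103. 106. 105. 105. 107. 103.  76.]
 [106. 105. 106. 105. 106. 101. 105. 106. 107. 104. 102. 105. 103.]
 [109. 110. 103. 105. 108. 107. 105. 102. 106. 104. 100. 105. 100.]
 [105. 108. 102. 104. 106. 104. 100. 101. 105. 103. 103.  98. 100.]
 [100. 103. 101. 104. 101. 105. 100. 106. 104. 103.  98.  99.  95.]
 [100. 102. 102. 105. 102.  99. 100. 100. 103.  99.  96.  99.  98.]
 [100. 102.  96. 100. 100. 100.  94. 100.  95.  95.  97.  94.  97.]
 [ 97.  97.  96. 100.  98.  99.  97.  93. 100.  96.  95.  95.  94.]
 [ 96.  93.  94.  98.  99.  98.  94.  96.  97.  97.  92.  96.   5.]
 [ 92.  96.  95.  94.  94.  97.  92.  94.  94.  93.  nan  92.   4.]
 [ 92.  91.  93.  94.  94.  97.  93.  92.  92.  nan  92.  12.   8.]
 [ 90.  90.  93.  90.  94.  92.  86.  89.  90.  91.  11.  17.  11.]
 [  9.  86.  92.  90.  88.  90.  92.  90.  13.  12.  11.  13.   9.]]
plate 277 [array([ 727.7, -157.7]), array([90.3, 79.7]), np.float64(13.7)]
[ 0.68052664 -0.2018567 ] [ 0.7683555  -0.11038018]
side white [ 0.751  -0.1551  0.0716] n [0.812 0.188 0.552] 306 0.00119 tilt 0.986 az 0.227
lens barrel side [ 0.71520713 -0.18087203  0.08054234] [ 0.73958969 -0.14213558  0.10554724] [ 0.72969986 -0.15900985  0.09555279]
plate 407 [array([ 694. , -171.9]), array([164.2,  61.1]), np.float64(9.0)]
plate ctr [array([ 0.753, -0.118,  0.014]), array([ 0.694, -0.13 ,  0.011]), array([ 0.706, -0.197,  0.014])]
plate c [ 0.73369458 -0.15908964  0.01      ] [array([ 0.763, -0.114,  0.01 ]), array([ 0.686, -0.129,  0.01 ]), array([ 0.704, -0.205,  0.01 ])]
```

The camera axis is consistent. The hinge (0.734,-0.159,0.060) plus 46 mm along the axis gives a lens at (0.7096,-0.1646,0.0986), against a measured (0.7098,-0.1645,0.099). The focus point is therefore about (0.646,-0.179,0.199). Next I'll check obstacle heights along the route.

```bash
python3 - <<'E'
from h import *
Xs=[]
for n in("top","side"):
    p,W=cloud(n,cv2.imread(f"pics/{n}0.png"),np.load(f"pics/{n}0.npy"));Xs.append(W.reshape(-1,3))
X=np.vstack(Xs);X=X[~np.isnan(X[:,0])]
xs=np.arange(.3,.8,.04);ys=np.arange(.48,-.28,-.04)
print('y: ',(ys*100).round().astype(int))
for x in xs[::-1]:
    r=[]
    for y in ys:
        m=(abs(X[:,0]-x)<.02)&(abs(X[:,1]-y)<.02)&(X[:,2]<.6)
        r.append(int(round(np.percentile(X[m,2],98)*1000)) if m.sum()>3 else -1)
    print(round(x,2),r)
E
```

```text
y:  [ 48  44  40  36  32  28  24  20  16  12   8   4   0  -4  -8 -12 -16 -20
 -24]
0.78 [390, 388, 373, 526, 499, 426, 289, 273, 246, 206, 37, 25, 24, 9, 30, 41, 73, 10, 595]
0.74 [572, 572, 565, 540, 505, 413, 301, 274, 230, 194, 39, 22, 4, 6, 4, 87, 107, 81, 586]
0.7 [572, 572, 567, 558, 538, 517, 337, 273, 211, 36, 37, 4, 4, 5, 4, 77, 105, 14, 367]
0.66 [514, 569, 573, 562, 538, 432, 92, 68, 6, 74, 72, 30, 4, 4, 5, 4, 9, 5, 595]
0.62 [518, 506, 475, 448, 425, 113, 93, 4, 5, 76, 107, 75, 75, 76, 4, 4, 20, 5, 460]
0.58 [5, 434, 447, 445, 423, 167, 93, 5, 5, 76, 109, 76, 76, 76, 5, 16, 19, 5, 4]
0.54 [5, 6, 68, 94, 165, 167, 107, 100, 5, 8, 73, 75, 75, 76, 5, 19, 16, 5, 4]
0.5 [5, 4, 4, 101, 93, 158, 106, 89, 53, 9, 5, 11, 4, 5, 5, 15, 5, 6, 5]
0.46 [6, 4, 8, 84, 86, 81, 7, 7, 14, 17, 17, 17, 5, 5, 4, 6, -1, -794, -788]
0.42 [5, 4, 5, 74, 92, 95, 91, 17, 17, 15, 4, 3, -1, -795, -791, -788, -790, -786, -789]
0.38 [74, 77, 76, 77, 75, 93, 5, 4, -1, -799, -790, -792, -793, -790, -791, -789, -791, -791, -789]
0.34 [5, 5, 5, 4, -1, -1, -792, -788, -789, -785, -790, -791, -790, -789, -789, -792, -791, -789, -787]
0.3 [598, -1, -782, -781, -784, -784, -790, -791, -788, -787, -789, -789, -791, -787, -787, -791, -787, -790, -787]
```

play_rows(
  increments=[21.5,-34.8,-8,0,0,-7.4,0.55,21.5,-34.8,-8,0,0,-7.4,0.55,21.5,-34.8,-8,0,0,-7.4,0.55,21.5,-34.8,-8,0,0,-7.4,0.55,21.5,-34.8,-8,0,0,-7.4,0.55,21.5,-34.8,-8,0,0,-7.4,0.55,21.5,-34.8,-8,0,0,-7.3,0.55,0,0,0,0,0,0,0.55,0,0,0,0,0,0,0.55],
)

```text
clock: 1.0
tcp_pos: [0.4032, 0.3274, 0.1914]
eef_rot: [-1.925, -2.482, 0.001]
contact_force: [0.5, 0.2, 0.3]
grip_width: 0.0485
gripper_force: 0.0
```

```bash
cat >> h.py <<'E'
from scipy.spatial.transform import Rotation as Ro
def st():
    s=read_state();R=Ro.from_rotvec(s["eef_rot"]).as_matrix()
    print('t',round(float(s["clock"]),2),'tcp',(s["tcp_pos"]*1000).round(1),'yaz',np.degrees(np.arctan2(R[1,1],R[0,1])).round(1),'z',R[:,2].round(3),'F',s["contact_force"].round(1),'w',round(float(s["grip_width"])*1000,1),'g',s["gripper_force"],'q',s["joint_pos"].round(2))
    return s,R
E
python3 - <<'E'
from h import *
s,R=st()
Xs=[]
for n in("top","side"):
    p,W=cloud(n,cv2.imread(f"pics/{n}0.png"),np.load(f"pics/{n}0.npy"));Xs.append(W.reshape(-1,3))
X=np.vstack(Xs)
c=np.array([.403,.328]);y=np.array([np.cos(.251),np.sin(.251)]);x=np.array([-y[1],y[0]])
a=(X[:,:2]-c)@y;b=(X[:,:2]-c)@x
for z0,z1,w in((.04,.12,.02),(.12,.3,.05)):
    m=(X[:,2]>z0)&(X[:,2]<z1)&(abs(b)<w)&(abs(a)>.015)&(abs(a)<.15)
    print(z0,np.sort(a[m].round(3))[:5],np.sort(a[m].round(3))[-5:],m.sum(), 'pos min',np.sort(a[m&(a>0)])[:4],'neg',np.sort(-a[m&(a<0)])[:4])
E
```

```text
t 1.0 tcp [403.2 327.4 191.4] yaz 14.4 z [-0.001 -0.    -1.   ] F [0.5 0.2 0.3] w 48.5 g 0.0 q [0.66 0.35 1.91 0.   0.89 0.41]
0.04 [0.062 0.062 0.062 0.062 0.063] [0.149 0.149 0.149 0.15  0.15 ] 369 pos min [0.06167998 0.06209377 0.06238344 0.06246245] neg []
0.12 [] [] 0 pos min [] neg []
```

play_rows(
  increments=[0,0.6,-30,0,0,0,0.55,0,0,-35,0,0,0,0.55,0,0,-35,0,0,0,0.55,0,0,-25.4,0,0,0,0.55,0,0,0,0,0,0,0.1,0,0,0,0,0,0,0,0,0,0,0,0,0,0,0,0,0,0,0,0,0,0,0,0,0,0,0],
)

```text
invalid input at $.increments: expected a multiple of 7 numbers
```

play_rows(
  increments=[0,0,0,0,0,0,0,0,0,0,0,0,0,0,0,0,10,0,0,0,0,0,0,20,0,0,0,0,0,0,30,0,0,0,0,0,0,30,0,0,0,0,0,0,20,0,0,0,0,0,0,10,0,0,0,0,0,0,0,0,0,0,0],
)

```text
clock: 1.9
tcp_pos: [0.4031, 0.3289, 0.3134]
eef_rot: [1.922, 2.484, 0.005]
contact_force: [-0.5, 0.9, -1.0]
grip_width: 0.0007
gripper_force: 0.0
```

```bash
python3 - <<'E'
from h import *
st()
p,W=cloud("top");cv2.imwrite("pics/top1.png",p)
s=grab_frame("side")[0]
H,S,V=cv2.split(cv2.cvtColor(p,cv2.COLOR_BGR2HSV));red=((H<8)|(H>172))&(S>150)&(V>60)
k=np.zeros((400,640),bool);k[240:300,205:270]=1;k&=red&(W[...,2]>.15);X=W[k];print(len(X),X.mean(0),X.min(0),X.max(0))
c=p[200:320,150:290];cv2.imwrite("pics/c1.png",cv2.resize(c,None,fx=4,fy=4,interpolation=cv2.INTER_CUBIC))
E
```

```text
t 1.9 tcp [403.1 328.9 313.4] yaz 14.5 z [ 0.002  0.002 -1.   ] F [-0.5  0.9 -1. ] w 0.7 g 0.0 q [0.66 0.19 1.8  0.   1.15 0.41]<stdin>:6: RuntimeWarning: Mean of empty slice.
  ret = um.true_divide(
Traceback (most recent call last):
ValueError: zero-size array to reduction operation minimum which has no identity
```

The descent call was refused because I sent a wrong number count, so the arm only rose with the gripper empty. Nothing was touched. I'll reopen and descend, one call at a time.

play_rows(
  increments=[0,0,0,0,0,0,0.55,0,-0.5,-30,0,0,0,0.55,0,0,-40,0,0,0,0.55,0,0,-40,0,0,0,0.55,0,0,-40,0,0,0,0.55,0,0,-40,0,0,0,0.55,0,0,-30,0,0,0,0.55,0,0,-20,0,0,0,0.55,0,0,-7,0,0,0,0.55,0,0,0,0,0,0,0.55],
)

```text
clock: 3.0
tcp_pos: [0.4021, 0.327, 0.0633]
eef_rot: [-1.923, -2.483, 0.005]
contact_force: [0.2, 0.5, -0.2]
grip_width: 0.0484
gripper_force: 0.0
```

play_rows(
  increments=[0,0,2.5,0,0,0,0,0,0,0,0,0,0,0,0,0,0,0,0,0,0,0,0,0,0,0,0,0,0,0,0,0,0,0,0,0,0,0,0,0,0,0,0,0,0,0,0,0,0],
)

```text
clock: 3.7
tcp_pos: [0.4031, 0.3279, 0.0678]
eef_rot: [1.924, 2.484, 0.001]
contact_force: [-1.4, -0.2, 6.6]
grip_width: 0.0176
gripper_force: 29.9
```

play_rows(
  increments=[0,0,8,0,0,0,0,0,0,18,0,0,0,0,0,0,28,0,0,0,0,0,0,32,0,0,0,0,0,0,32,0,0,0,0,0,0,22,0,0,0,0,0,0,10,0,0,0,0,0,0,0,0,0,0,0],
)

```text
clock: 4.5
tcp_pos: [0.4033, 0.3279, 0.2183]
eef_rot: [1.924, 2.483, 0.003]
contact_force: [-0.0, -0.8, -3.2]
grip_width: 0.0177
gripper_force: 30.0
```

```bash
cat >> h.py <<'E'
def redtop(zmin,win,show=True):
    p,W=cloud("top")
    H,S,V=cv2.split(cv2.cvtColor(p,cv2.COLOR_BGR2HSV));red=((H<8)|(H>172))&(S>150)&(V>40)
    u0,u1,v0,v1=win
    k=np.zeros((400,640),bool);k[v0:v1,u0:u1]=1;k&=red&(W[...,2]>zmin)&(W[...,2]<.35);X=W[k]
    print(len(X));
    if len(X)>8:
        c=X.mean(0);n=np.linalg.svd(X-c)[2][2];n*=np.sign(n[2])
        print('red c',c.round(4),X.min(0).round(3),X.max(0).round(3),'n',n.round(3))
    return p,W
E
python3 - <<'E'
from h import *
st()
p,W=redtop(.15,(190,290,220,320))
c=p[180:330,120:320];cv2.imwrite("pics/c1.png",cv2.resize(c,None,fx=3.5,fy=3.5,interpolation=cv2.INTER_CUBIC))
E
```

```text
t 4.5 tcp [403.3 327.9 218.3] yaz 14.5 z [ 0.002  0.001 -1.   ] F [-0.  -0.8 -3.2] w 17.7 g 29.965223371982574 q [0.66 0.31 1.89 0.   0.94 0.41]
431
red c [0.4177 0.2795 0.2397] [0.393 0.256 0.184] [0.487 0.317 0.296] n [-0.064 -0.231  0.971]
```

View pics/c1.png

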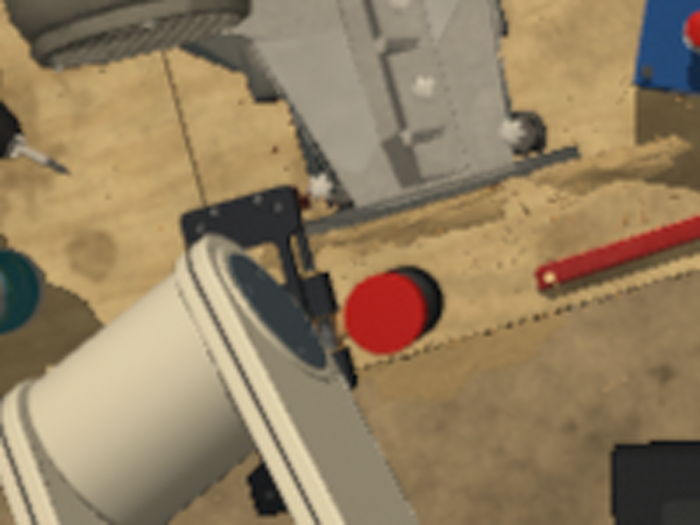

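play_rows(
  increments=[17.7,-27.7,2,0,0,8.4,0,17.7,-27.7,2,0,0,8.4,0,17.7,-27.7,2,0,0,8.4,0,17.7,-27.7,2,0,0,8.4,0,17.7,-27.7,2,0,0,8.4,0,17.7,-27.7,0,0,0,8.4,0,17.7,-27.7,0,0,0,8.4,0,17.7,-27.7,0,0,0,8.4,0,17.7,-27.7,0,0,0,8.4,0,0,0,0,0,0,0,0],
)

```text
clock: 5.55
tcp_pos: [0.5631, 0.0754, 0.2251]
eef_rot: [0.004, -3.139, 0.002]
contact_force: [0.9, 0.2, -3.9]
grip_width: 0.0179
gripper_force: 30.0
```

play_rows(
  increments=[0,0,0,0,0,0,0,0,0,0,0,0,0,0],
)

```text
clock: 5.75
tcp_pos: [0.561, 0.0788, 0.2258]
eef_rot: [0.0, -3.139, 0.0]
contact_force: [-0.0, -0.0, -4.1]
grip_width: 0.018
gripper_force: 30.0
```

```bash
cat >> h.py <<'E'
def trim(X):
    for _ in range(8):
        c=X.mean(0);n=np.linalg.svd(X-c,full_matrices=False)[2][2];n*=np.sign(n[2]);r=(X-c)@n;X=X[abs(r)<max(2*r.std(),.002)]
    return c,n,len(X)
E
python3 - <<'E'
from h import *
st()
p,W=redtop(.15,(270,370,130,240))
H,S,V=cv2.split(cv2.cvtColor(p,cv2.COLOR_BGR2HSV));red=((H<8)|(H>172))&(S>150)&(V>40)
k=np.zeros((400,640),bool);k[130:240,270:370]=1;k&=red&(W[...,2]>.22)&(W[...,2]<.27)
print(trim(W[k]))
c=p[110:310,220:420];cv2.imwrite("pics/c2.png",cv2.resize(c,None,fx=3,fy=3,interpolation=cv2.INTER_CUBIC))
E
```

```text
t 5.75 tcp [561.   78.8 225.8] yaz 90.0 z [-0.003 -0.    -1.   ] F [-0.  -0.  -4.1] w 18.0 g 29.965372681617737 q [ 0.12  0.37  1.78  0.    1.   -1.45]
0h.py:29: RuntimeWarning: Mean of empty slice.
  c=X.mean(0);n=np.linalg.svd(X-c,full_matrices=False)[2][2];n*=np.sign(n[2]);r=(X-c)@n;X=X[abs(r)<max(2*r.std(),.002)]
  ret = um.true_divide(
Traceback (most recent call last):
  File "h.py", line 29, in trim
    c=X.mean(0);n=np.linalg.svd(X-c,full_matrices=False)[2][2];n*=np.sign(n[2]);r=(X-c)@n;X=X[abs(r)<max(2*r.std(),.002)]
                  ~~~~~~~~~~~~~~~~~~~~~~~~~~~~~~~~~~~~~~~~~^^^
IndexError: index 2 is out of bounds for axis 0 with size 0
```

The wrist hides the mallet in the top view, so I'll use the side camera.

```bash
python3 - <<'E'
from h import *
p,W=cloud("side")
H,S,V=cv2.split(cv2.cvtColor(p,cv2.COLOR_BGR2HSV));red=((H<8)|(H>172))&(S>150)&(V>40)
x,y,z=W[...,0],W[...,1],W[...,2]
k=red&(abs(x-.61)<.06)&(abs(y-.078)<.06)&(z>.2)&(z<.29);print(k.sum())
if k.sum()>8:print(trim(W[k]))
a=(abs(x-.61)<.06)&(abs(y-.078)<.05)&(z>.13)&(z<.26);X=W[a];print(a.sum(),X.min(0),X.max(0))
k=red&(abs(x-.6)<.03)&(abs(y-.078)<.03)&(z>.08)&(z<.12);print('pin',k.sum(),W[k].mean(0) if k.sum() else'')
c=p[150:300,230:400];cv2.imwrite("pics/c2.png",cv2.resize(c,None,fx=4,fy=4,interpolation=cv2.INTER_CUBIC))
E
```

```text
359
(array([0.61205001, 0.07841276, 0.24622503]), array([0.19849654, 0.01243123, 0.98002275]), 256)
864 [0.55187547 0.05447621 0.15789898] [0.6378248  0.10268993 0.25991416]
pin 62 [0.60337029 0.0766299  0.10328727]
```

View pics/c2.png

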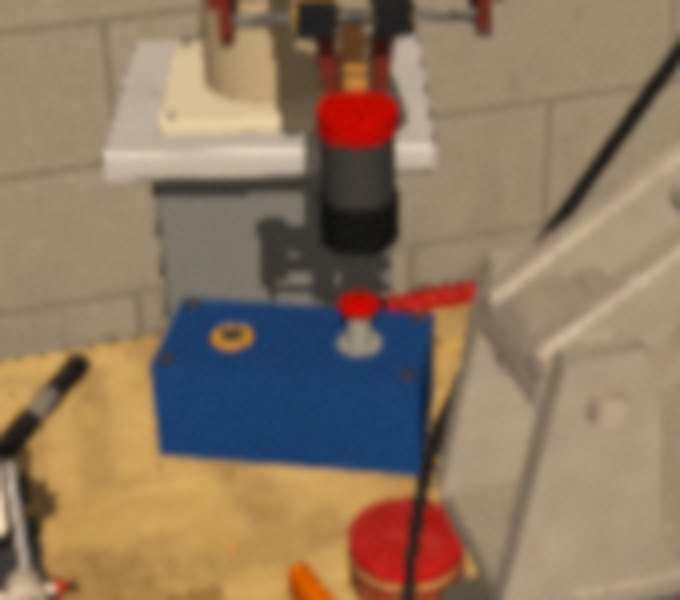

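The side view shows the mallet held upright with its black face directly over the red pin head at crop (358,303). Now I'll press.

play_rows(
  increments=[0,0,-15,0,0,0,0,0,0,-18,0,0,0,0,0,0,-8,0,0,0,0,0,0,-4,0,0,0,0,0,0,-4,0,0,0,0,0,0,-4,0,0,0,0,0,0,-4,0,0,0,0,0,0,-4,0,0,0,0],
)

```text
clock: 6.65
tcp_pos: [0.5626, 0.0785, 0.167]
eef_rot: [-0.002, 3.14, 0.001]
contact_force: [-3.8, 1.0, 5.9]
grip_width: 0.0178
gripper_force: 30.0
```

play_rows(
  increments=[0,0,-4,0,0,0,0,0,0,-4,0,0,0,0,0,0,-4,0,0,0,0],
)

```text
clock: 6.95
tcp_pos: [0.5626, 0.0785, 0.155]
eef_rot: [-0.002, 3.14, 0.001]
contact_force: [-3.1, 0.1, 5.5]
grip_width: 0.0178
gripper_force: 30.0
```

play_rows(
  increments=[0,0,-3,0,0,0,0,0,0,-2,0,0,0,0,0,0,-1,0,0,0,0],
)

```text
clock: 7.25
tcp_pos: [0.5626, 0.0784, 0.1496]
eef_rot: [-0.002, 3.141, 0.0]
contact_force: [-8.9, 0.1, 22.6]
grip_width: 0.0181
gripper_force: 30.0
```

```bash
cat >> h.py <<'E'
def pin():
    p,W=cloud("side");H,S,V=cv2.split(cv2.cvtColor(p,cv2.COLOR_BGR2HSV))
    x,y,z=W[...,0],W[...,1],W[...,2]
    brass=(H>10)&(H<35)&(S>80)&(abs(x-.585)<.025)&(abs(y+.007)<.025)&(z>.06)
    print('brass n',brass.sum(),'zmax',np.percentile(z[brass],[50,95,99]).round(4),W[brass&(z>np.percentile(z[brass],95)-.006)].mean(0).round(4))
    k=((H<8)|(H>172))&(S>150)&(abs(x-.6)<.03)&(abs(y-.078)<.03)&(z>.075)&(z<.12);print('red pin',k.sum(),np.percentile(z[k],[50,90]) if k.sum() else'')
    return p,W
E
python3 - <<'E'
from h import *
st();pin()
E
```

```text
t 7.25 tcp [562.6  78.4 149.6] yaz 90.1 z [ 0.001  0.    -1.   ] F [-8.9  0.1 22.6] w 18.1 g 29.995667338371277 q [ 0.12  0.47  1.82  0.    0.84 -1.45]
brass n 148 zmax [0.0899 0.4011 0.4675] [0.5706 0.0168 0.4372]
red pin 3 [0.1128479 0.1137597]
```

play_rows(
  increments=[0,0,-1,0,0,0,0,0,0,0,0,0,0,0],
)

```text
clock: 7.5
tcp_pos: [0.5626, 0.0784, 0.1495]
eef_rot: [-0.002, 3.14, 0.0]
contact_force: [-9.6, 0.8, 22.7]
grip_width: 0.0177
gripper_force: 30.0
```

play_rows(
  increments=[0,0,5,0,0,0,0,0,0,15,0,0,0,0,0,0,25,0,0,0,0,0,0,30,0,0,0,0,0,0,5,0,0,0,0,0,0,0,0,0,0,0],
)

```text
clock: 8.1
tcp_pos: [0.5628, 0.0783, 0.228]
eef_rot: [-0.002, 3.139, 0.0]
contact_force: [0.7, -0.1, -4.4]
grip_width: 0.0176
gripper_force: 30.0
```

```bash
python3 - <<'E'
from h import *
st();p,W=pin()
x,y,z=W[...,0],W[...,1],W[...,2];k=(abs(x-.585)<.014)&(abs(y+.008)<.014)&(z>.06)&(z<.13);X=W[k];t=X[X[:,2]>.09];print(k.sum(),np.percentile(X[:,2],[50,90,97]),t.mean(0))
c=p[150:300,230:400];cv2.imwrite("pics/c3.png",cv2.resize(c,None,fx=4,fy=4,interpolation=cv2.INTER_CUBIC))
E
```

```text
t 8.1 tcp [562.8  78.3 228. ] yaz 90.1 z [ 0.002  0.    -1.   ] F [ 0.7 -0.1 -4.4] w 17.6 g 29.99211609363556 q [ 0.12  0.36  1.77 -0.    1.   -1.45]
brass n 149 zmax [0.0917 0.3245 0.5648] [0.5686 0.0112 0.5032]
red pin 47 [0.08054341 0.08168543]
126 [0.08816216 0.09538478 0.09617663] [ 0.58725873 -0.00828837  0.094203  ]
```

View pics/c3.png

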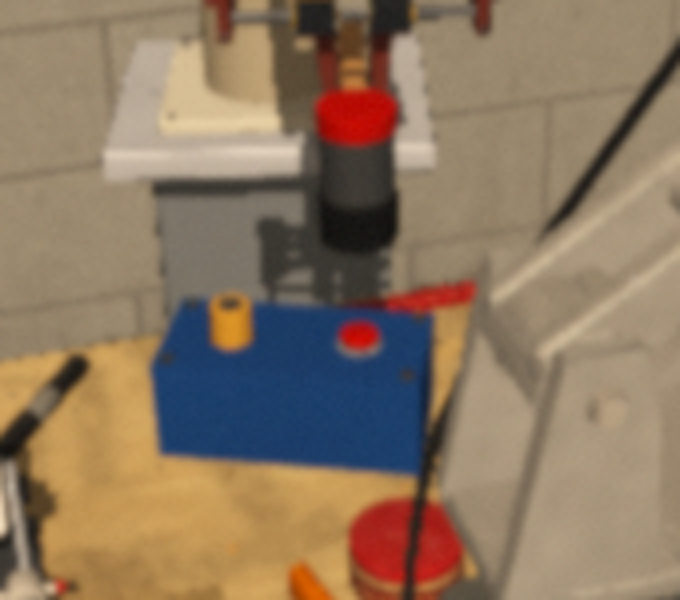

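The pin is fully down (head about 81 mm high) and the bushing stands proud with its top at 96 mm. I'll return the mallet to where it stood.

play_rows(
  increments=[-17.7,27.7,0,0,0,-8.4,0,-17.7,27.7,0,0,0,-8.4,0,-17.7,27.7,0,0,0,-8.4,0,-17.7,27.7,0,0,0,-8.4,0,-17.7,27.7,0,0,0,-8.4,0,-17.7,27.7,0,0,0,-8.4,0,-17.7,27.7,0,0,0,-8.4,0,-17.7,27.7,0,0,0,-8.4,0,-17.7,27.7,0,0,0,-8.4,0,0,0,-20,0,0,0,0],
)

```text
clock: 9.15
tcp_pos: [0.4019, 0.3308, 0.2073]
eef_rot: [-1.927, -2.481, -0.005]
contact_force: [1.5, -0.0, -3.3]
grip_width: 0.0179
gripper_force: 30.0
```

play_rows(
  increments=[0,0,-30,0,0,0,0,0,0,-35,0,0,0,0,0,0,-30,0,0,0,0,0,0,-20,0,0,0,0,0,0,-12,0,0,0,0,0,0,-5,0,0,0,0,0,0,0,0,0,0,0],
)

```text
clock: 9.85
tcp_pos: [0.4027, 0.3274, 0.0745]
eef_rot: [-1.924, -2.483, 0.002]
contact_force: [-1.7, 0.4, -3.0]
grip_width: 0.0178
gripper_force: 30.0
```

play_rows(
  increments=[0,0,-3,0,0,0,0,0,0,-2,0,0,0,0,0,0,-1.5,0,0,0,0,0,0,0,0,0,0,0],
)

```text
clock: 10.25
tcp_pos: [0.403, 0.3277, 0.069]
eef_rot: [1.924, 2.484, 0.001]
contact_force: [-0.7, 0.4, -3.2]
grip_width: 0.0179
gripper_force: 30.0
```

play_rows(
  increments=[0,0,-1,0,0,0,0,0,0,-1,0,0,0,0,0,0,0,0,0,0,0],
)

```text
clock: 10.55
tcp_pos: [0.4032, 0.3281, 0.0678]
eef_rot: [1.924, 2.484, 0.001]
contact_force: [-2.7, -0.4, 9.0]
grip_width: 0.018
gripper_force: 30.0
```

Contact with the bench. I'll release partway (the saw is near the finger) and rise.

play_rows(
  increments=[0,0,0,0,0,0,0.1,0,0,0,0,0,0,0.3,0,0,0,0,0,0,0.5,0,0,0,0,0,0,0.5,0,0,0,0,0,0,0.5,0,0,0,0,0,0,0.5],
)

```text
clock: 11.15
tcp_pos: [0.4029, 0.3276, 0.0666]
eef_rot: [-1.924, -2.484, 0.0]
contact_force: [0.4, 0.6, -0.1]
grip_width: 0.0437
gripper_force: 0.0
```

play_rows(
  increments=[0,0,10,0,0,0,0.5,0,0,25,0,0,0,0.5,0,0,35,0,0,0,0.5,0,0,35,0,0,0,0.5,0,0,35,0,0,0,0.5,0,0,30,0,0,0,0.6,0,0,10,0,0,0,0.6,0,0,0,0,0,0,0.6],
)

```text
clock: 11.95
tcp_pos: [0.4035, 0.3281, 0.2483]
eef_rot: [1.923, 2.483, 0.005]
contact_force: [0.1, -0.0, 0.0]
grip_width: 0.053
gripper_force: 0.0
```

```bash
python3 - <<'E'
from h import *
st();p,W=redtop(.05,(215,270,240,290))
x,y,z=W[...,0],W[...,1],W[...,2];k=(abs(x-.585)<.016)&(abs(y+.008)<.016)&(z>.088)&(z<.13);X=W[k];print(k.sum(),X.mean(0),np.median(X[:,2]),cv2.minAreaRect((X[:,:2]*1000).astype(np.float32)))
E
```

```text
t 11.95 tcp [403.5 328.1 248.3] yaz 14.5 z [ 0.003  0.002 -1.   ] F [ 0.1 -0.   0. ] w 53.0 g 0.0 q [ 0.66  0.27  1.86 -0.    1.01  0.41]
322
red c [0.4164 0.2793 0.0892] [0.392 0.257 0.054] [0.439 0.304 0.096] n [ 0.061 -0.129  0.99 ]
95 [ 0.58386737 -0.00551668  0.09612366] 0.09618698042885909 ((583.9745483398438, -5.274326324462891), (25.08014678955078, 25.228803634643555), 87.5679931640625)
```

Mallet is standing at its old place; nest at about (0.584,-0.0063), bushing top 96 mm. Going to the bushing.

play_rows(
  increments=[18.1,-33.5,0,0,0,-4.1,0.6,18.1,-33.5,0,0,0,-4.1,0.6,18.1,-33.5,0,0,0,-4.1,0.6,18.1,-33.5,0,0,0,-4.1,0.7,18.1,-33.5,0,0,0,-4.1,0.7,18.1,-33.5,0,0,0,-4.1,0.7,18.1,-33.5,-10,0,0,0,0.7,18.1,-33.5,-10,0,0,0,0.7,18.1,-33.5,-10,0,0,0,0.7,18,-33.3,-10,0,0,0,0.7],
)

```text
clock: 13.0
tcp_pos: [0.5831, -0.0087, 0.2038]
eef_rot: [-2.407, -2.015, 0.005]
contact_force: [0.9, 0.3, 0.8]
grip_width: 0.0617
gripper_force: 0.0
```

play_rows(
  increments=[0,0,0,0,0,0,0.7,0,0,0,0,0,0,0.7],
)

```text
clock: 13.2
tcp_pos: [0.5826, -0.0077, 0.2043]
eef_rot: [-2.408, -2.013, 0.005]
contact_force: [0.1, 0.1, -0.4]
grip_width: 0.0612
gripper_force: 0.0
```

play_rows(
  increments=[1.4,1.4,-25,0,0,0,0.7,0,0,-30,0,0,0,0.7,0,0,-25,0,0,0,0.7,0,0,-15,0,0,0,0.7,0,0,-8,0,0,0,0.7,0,0,0,0,0,0,0.7],
)

```text
clock: 13.8
tcp_pos: [0.5845, -0.0051, 0.1029]
eef_rot: [-2.407, -2.017, 0.002]
contact_force: [0.2, -0.5, 0.3]
grip_width: 0.0615
gripper_force: 0.0
```

play_rows(
  increments=[0,0,-2.5,0,0,0,0.7,0,0,0,0,0,0,0.4,0,0,0,0,0,0,0,0,0,0,0,0,0,0,0,0,0,0,0,0,0,0,0,0,0,0,0,0,0,0,0,0,0,0,0],
)

```text
clock: 14.5
tcp_pos: [0.5853, -0.0058, 0.1014]
eef_rot: [2.409, 2.017, 0.0]
contact_force: [-1.5, 0.4, 3.0]
grip_width: 0.0274
gripper_force: 30.0
```

```bash
python3 -c "
from h import *
st()"
```

```text
t 14.5 tcp [585.3  -5.8 101.4] yaz -10.1 z [ 0. -0. -1.] F [-1.5  0.4  3. ] w 27.4 g 29.97178226709366 q [-0.03  0.57  1.8  -0.    0.77  0.15]
```

play_rows(
  increments=[0,0,5,0,0,0,0,0,0,10,0,0,0,0,0,0,15,0,0,0,0,0,0,20,0,0,0,0,0,0,20,0,0,0,0,0,0,25,0,0,0,0,0,0,25,0,0,0,0,0,0,25,0,0,0,0,0,0,25,0,0,0,0,0,0,0,0,0,0,0],
)

```text
clock: 15.5
tcp_pos: [0.5872, -0.0058, 0.276]
eef_rot: [2.405, 2.013, 0.009]
contact_force: [1.2, 0.2, -1.5]
grip_width: 0.0274
gripper_force: 30.0
```

```bash
python3 - <<'E'
from h import *
s,R=st();p,W=cloud("side")
x,y,z=W[...,0],W[...,1],W[...,2];H,S,V=cv2.split(cv2.cvtColor(p,cv2.COLOR_BGR2HSV))
k=(abs(x-.585)<.03)&(abs(y+.006)<.022)&(z>.16)&(z<.27);X=W[k];print(k.sum(),np.percentile(X[:,2],[1,3,10,50]))
for a in np.arange(.19,.25,.01):
    m=(X[:,2]>a)&(X[:,2]<a+.01);print(a,m.sum(),X[m].mean(0).round(4) if m.any() else'')
# target
o=np.array([.734,-.159,.06]);t,az=.575,.225
a=np.array([-np.sin(t)*np.cos(az),-np.sin(t)*np.sin(az),np.cos(t)])
print('a',a,'focus',o+.166*a,'tcp target',o+(.166+.0654)*a)
w=np.cross(R[:,2],-a);w*=np.arcsin(np.linalg.norm(w))/np.linalg.norm(w);print('turn deg',np.degrees(w),'shift mm',1000*(o+.2314*a-s["tcp_pos"]))
E
```

```text
t 15.5 tcp [587.2  -5.8 276. ] yaz -10.1 z [ 0.008 -0.    -1.   ] F [ 1.2  0.2 -1.5] w 27.4 g 29.96212989091873 q [-0.03  0.33  1.7   0.    1.1   0.15]
263 [0.21083313 0.2124318  0.21673468 0.24154808]
0.19 0 
0.2 2 [ 0.5989 -0.0091  0.2096]
0.21000000000000002 39 [ 0.5969 -0.0071  0.2154]
0.22000000000000003 44 [ 0.5965 -0.0072  0.2254]
0.23000000000000004 40 [ 0.5968 -0.0077  0.2351]
0.24000000000000005 27 [ 0.5974 -0.0063  0.2434]
a [-0.53012695 -0.121333    0.8391923 ] focus [ 0.64599893 -0.17914128  0.19930592] tcp target [ 0.61132862 -0.18707646  0.2541891 ]
turn deg [  7.35093613 -31.66802114   0.06500689] shift mm [  24.10470606 -181.25963029  -21.79151827]
```

play_rows(
  increments=[3,-22.7,0,0.92,-3.96,0,0,3,-22.7,0,0.92,-3.96,0,0,3,-22.7,0,0.92,-3.96,0,0,3,-22.7,0,0.92,-3.96,0,0,3,-22.7,-5,0.92,-3.96,0,0,3,-22.7,-5,0.92,-3.96,0,0,3,-22.7,-6,0.92,-3.96,0,0,3,-22.4,-6,0.92,-3.96,0,0,0,0,0,0,0,0,0,0,0,0,0,0,0,0],
)

```text
clock: 16.55
tcp_pos: [0.608, -0.1871, 0.2477]
eef_rot: [2.148, 1.794, 0.725]
contact_force: [0.4, 0.0, -1.5]
grip_width: 0.0271
gripper_force: 30.0
```

```bash
cat > chk.py <<'E'
from h import *
s,R=st()
o=np.array([.734,-.159,.06]);t,az=.575,.225
a=np.array([-np.sin(t)*np.cos(az),-np.sin(t)*np.sin(az),np.cos(t)])
foot=s["tcp_pos"]+.0654*R[:,2];print('foot',foot,'err mm',1000*(o+.166*a-foot))
w=np.cross(R[:,2],-a);print('turn deg',np.degrees(w))
for n in("side","top"):
    p,W=cloud(n);H,S,V=cv2.split(cv2.cvtColor(p,cv2.COLOR_BGR2HSV))
    d=W-foot; l=-(d@R[:,2]); r=np.linalg.norm(d+l[...,None]*R[:,2],axis=-1)
    k=(r<.022)&(l>-.02)&(l<.045);X=W[k];print(n,k.sum(),'along',np.percentile(l[k],[1,5,50]) if k.sum() else'')
    for b in np.arange(0,.04,.01):
        m=k&(l>b)&(l<b+.01);print(b,m.sum(),(d[m]+l[m][:,None]*R[:,2]).mean(0).round(4) if m.any() else'')
    # mallet, bystanders
    if n=="side": cv2.imwrite("pics/f.png",cv2.resize(p[130:330,150:400],None,fx=3,fy=3,interpolation=cv2.INTER_CUBIC))
E
python3 chk.py
```

```text
t 16.55 tcp [ 608.  -187.1  247.7] yaz -14.0 z [ 0.521  0.122 -0.845] F [ 0.4  0.  -1.5] w 27.1 g 29.963728487491608 q [-0.47  0.32  1.92  0.69  0.57 -0.82]
foot [ 0.64206761 -0.17912152  0.19240883] err mm [ 3.93131866 -0.01975925  6.89709402]
turn deg [ 0.0066178  -0.63780023 -0.08803458]
side 241 along [-0.00067527  0.00033965  0.02171219]
0.0 53 [0.0067 0.0009 0.0042]
0.01 52 [ 0.0072 -0.      0.0045]
0.02 52 [0.0071 0.0001 0.0044]
0.03 56 [0.0073 0.0008 0.0046]
top 119 along [0.00187166 0.00250721 0.02131953]
0.0 24 [0.0063 0.0071 0.0049]
0.01 32 [0.0054 0.0083 0.0045]
0.02 24 [0.0038 0.0111 0.0039]
0.03 20 [0.0047 0.0103 0.0044]
```

View pics/f.png

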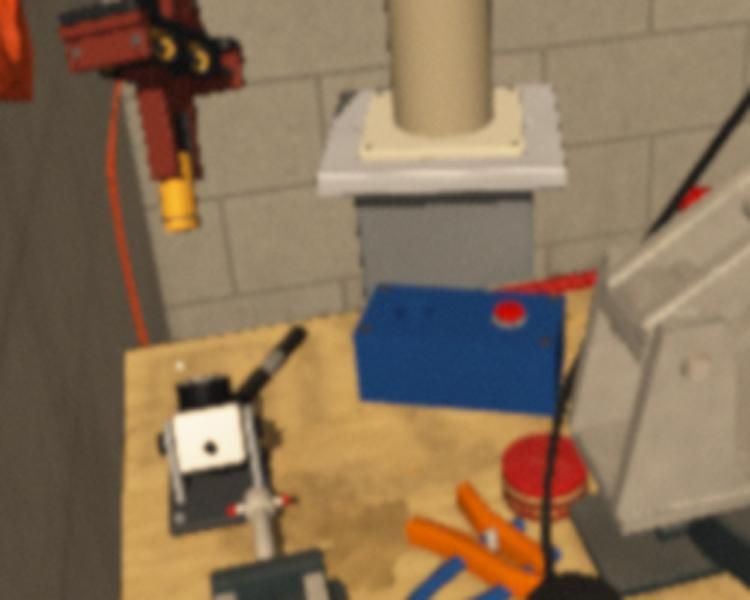

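The picture shows the bushing held at (180,205), foot towards the lens at (203,390), with the pin down and the bystanders in place. One small correction remains: 3.5 mm, 7 mm and 0.6 degrees.

play_rows(
  increments=[3.5,0,7,0,-0.6,0,0,0,0,0,0,0,0,0,0,0,0,0,0,0,0,0,0,0,0,0,0,0,0,0,0,0,0,0,0,0,0,0,0,0,0,0],
)

```text
clock: 17.25
tcp_pos: [0.6127, -0.187, 0.2561]
eef_rot: [2.135, 1.789, 0.737]
contact_force: [0.5, -0.1, -0.5]
grip_width: 0.0273
gripper_force: 30.0
```

```bash
python3 chk.py | head -3; python3 -c "
from h import *
redtop(.05,(215,270,240,290));print(sign_off())"
```

```text
t 17.25 tcp [ 612.7 -187.   256.1] yaz -14.0 z [ 0.532  0.122 -0.838] F [ 0.5 -0.1 -0.5] w 27.3 g 29.963879585266113 q [-0.47  0.31  1.91  0.7   0.57 -0.83]
foot [ 0.64746781 -0.17900676  0.20132347] err mm [-1.46888715 -0.13452263 -2.01754348]
turn deg [-0.03035717  0.15189873  0.00278503]
321
red c [0.4164 0.2793 0.0894] [0.392 0.256 0.053] [0.439 0.303 0.096] n [ 0.054 -0.097  0.994]
the job is handed in; nothing more can be done
None
```

The job is handed in, and no verdict came back: by my last measurement the bushing's foot is about 2.5 mm from the focus point and its axis within 1° of the line of sight, with the pin down and the mallet standing released on the bench (17.3 s used).

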